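# Close the dish shaker and reset its interlock with the two-key chord

## Task

Push the dish shaker's sliding lid fully shut, away from you. Then reset the interlock: with one fingertip on each of the console's two large square keys, press both together all the way down, keep them down for at least three seconds, and let both come up again. Only push and press - do not pick up or shift the console or anything standing about, and leave the two small round keys alone.

Things in the scene. Friction and masses are not known exactly. Their poses are not given: they have to be found in the camera images.
- shaker: Dish shaker, fixed white housing 200 (x) x 130 (y) x 50 mm high; origin at the centre of its underside, +x away from the robot (yaw within 0.28 rad). A petri dish lies in the open well in its rear half; a clear grey-framed lid slides over it between two aluminium rails 63 mm high, 52 mm left and right of the middle. Front half: flat top. A 75 mm high black hotplate stands nearer the robot, on the left.
- lid (a joint): Slide of the shaker's lid in m along the shaker's x: 0 fully shut (a hard stop), up to 0.080 open (lid drawn towards the robot); starts 0.040 to 0.060. Stays where it is left; friction about 1.5 N, plus a damping of 6 N per m/s.
- lid_face (a point): Point on the lid's front face: middle of the upright face, facing the robot (-x of the shaker), of the grey ridge across the lid. The face is 98 mm wide (y) and runs from the lid's underside 51 mm to 77 mm above the table; this point lies 67 mm above the table. Behind it the ridge slopes down to the lid. Pushing it along the shaker's +x by the value of joint lid shuts the lid; shut, this point is at -0.015, 0, 0.067 m in the shaker's frame.
- console: Reset console, a loose grey box 120 (x) x 150 (y) x 40 mm high, 0.8 kg, on rubber feet; origin at the centre of its underside, +x away from the robot (yaw within 0.28 rad). Four white keys stand on its top: the two large square ones side by side in the nearer half, at (-0.020, +/-0.032), and two small round ones behind at (0.038, +/-0.030) m in its frame.
- key_left (a joint): Travel of the left large key (towards the console's +y) in m: 0 up, 0.008 fully down (hard stop). It springs back; about 1.1 N starts it, 4 N holds it fully down.
- key_right (a joint): Travel of the right large key (towards the console's -y); otherwise like key_left.
- key_left_top (a point): Centre of the left large key's top face, 26 (x) x 24 mm (y), 52 mm above the table when up and 44 mm when fully down; it moves with the key. The two large keys are 64 mm apart between centres (40 mm clear gap between them, 88 mm over both).
- key_right_top (a point): Centre of the right large key's top face, same size and heights as the left.
- round_left (a joint): Travel of the left small round key (16 mm across, top 49 mm above the table) in m: 0 up, 0.006 down. Not to be pressed.
- round_right (a joint): Travel of the right small round key, like round_left. Not to be pressed.
- dish: Petri dish 72 mm across, 15 mm high, lying in the shaker's well; origin at the centre of its underside. Stays there.
- beaker: Bystander: empty clear beaker 48 mm across, 58 mm high, standing close behind the console; origin at the centre of its underside.
- tube_bottle: Bystander: small clear bottle with a screw cap, 28 mm across, 119 mm high, standing behind the gap between shaker and console; origin under its centre.
- timer: Bystander: lab timer 62 x 64 x 19 mm, flat on the table near the robot.
- tape_roll: Bystander: roll of tape 64 mm across, 19 mm high, flat on the table near the robot.
- tweezers: Bystander: tweezers 138 mm long, flat on the table near the robot.
- wash_bottle: Bystander: wash bottle 222 mm high with a bent spout, at the back of the table.
- slide_box: Bystander: closed box 71 x 98 x 37 mm at the back right of the table.

How it is judged:
By the outcome, as a careful person would: the job done as asked, in the order asked, and still so for the second after the job is handed in, with the robot touching nothing.
It also fails if it takes over 61 s, if anything falls off the work surface, if the arm or the gripper's body presses on something with over 40 N, if the wrist force passes 120 N, or if a joint passes its speed limit or range.

## Robot

A 6-joint arm with a two-finger parallel gripper is mounted at the origin on the work surface; the furniture and walls round the work are solid. World frame = base frame: x ahead of the robot, y to its left, z up, the work surface at z = 0. Lengths are in m, angles in rad, forces in N, time in s.
With the tool pointing down it reaches from about 0.375 to 0.9 m from the base axis. Payload 3.1 kg.
Tool frame: the origin (TCP) lies at the very end of the fingers, on their centre line; the grasp point (between the pads) lies 19 mm behind it; z points along the fingers, y is the line along which they close (so a half turn about z gives the same grasp; the last joint's range is limited). The gripper opens to 87 mm and grips with 3 to 60 N. Pads are 19 mm wide; open, the fingers measure 117 mm over their backs; the gripper's body (75 mm by 190 mm) begins 51 mm behind the grasp point.
Start: joints at [-1.486, 0.527, 1.433, -0, 1.181, -0.178], TCP at [0.163, -0.603, 0.223] pointing down, gripper open.
Joint ranges: [-3.08, 3.08], [-0.75, 2.2], [0.22, 2.44], [-1.43, 4.57], [0, 2.65], [-2.85, 2.85]. Speed limits (rad/s): [2.79, 2.79, 3.14, 3.14, 3.14, 3.14].

## Interface

Orientations are given as a unit quaternion [x, y, z, w].
In Python, from rig import robot gives the robot as it stands. The module is installed in compiled form; this text tells all that it offers.
- The arm moves only by the tool servo_tool, never from a script. Its argument "rows" is one flat list of numbers, 5 for each row, row after row: the closure, from -1 (fully open) to 1 (shut), so that 0 is half open, then the shift along the tool's x, y, z in m, then the turn about the tool's z in degrees. A call has 1 to 5 rows; each row shifts and turns the commanded pose from where the row before left it, along the tool's axes as they then stand; what a row does not reach is not made up. A row lasts 1/12 s, in which the tool goes at most 41.7 mm and 7.16 degrees, less where a joint would pass 70% of its speed; a pose out of reach is approached as far as the arm can. A call with a gripper value outside its range is refused whole. The fingers move at their own pace and stop on an object; "newtons" is the grip in N (left out, the last holds). Time passes only in rows, so rows that do not move let the fingers close. It gives the time, the measured TCP pose, the force, the opening and the grip force at its end, in the units of the state.
- robot.get_obs(): the state, without advancing time (a new reading comes with each control period).
- robot.camera(name): name is "side" or "top"; returns a dict with "pixels" (400x640x3 uint8, red, green, blue), "intrinsics" (3x3 intrinsics, pixels), "rvec" (rotation vector, rad) and "tvec" (3), from world to camera coordinates, as OpenCV has them. Camera axes: x right, y down, z forward; pixel columns grow to the right and rows downward; lengths in m; the calibration is good to about 2 mm. A picture is of the moment at which its call begins. There is no depth.
- robot.hand_in(): hands the job in; it is judged then, once.
Trained networks look in a picture, given as the dict that the camera call returned (one of the last four; its "shot" number tells which), for a name from the list of things; names that differ only in an ending like _2 or _b are one class to them, and where a whole thing is asked for, a point or a joint stands for the part that bears it (a point fixed in the world has none). Each returns a list of dicts, best first, with "score" (0 to 1); they miss things now and then, are a little off and sometimes report something else, mostly with a low value. They report only what shows in the picture. A call takes as long as a camera call.
- robot.spot_in(picture, query): "at" ([x, y, z] in m, in world coordinates, good to about 4 mm: the middle of the surface that is visible of it).
- robot.outline_of(picture, query): "region" (400x640 bool, what is visible of it).
- robot.place_of(picture, query): "at" ([x, y, z] in m, in world coordinates, good to about 4 mm: a listed point, or the origin of a listed thing).
The state is a dict: "time": time; "q": joint angles; "joint_velocities": joint speeds; "joint_torque": joint torques, N m; "position": TCP position; "tool_rot": TCP orientation; "ft_force": force on the tool from outside, world axes, zero at the start; "moment": the same for the moment, N m; "grip_width": finger opening in m; "grip_force": force on a finger pad.
Only numpy, scipy, OpenCV 4.12 (cv2) and the standard library are available. Lean on these libraries where they do the work, as an engineer would, in place of code of your own. Each camera call takes 0.05 s, during which the arm holds its last target. There are 200 camera calls.

## Working session

There is one attempt and no reset: what is moved stays moved. The work goes in short steps, Python scripts to look and compute and a tool call to move; the robot and the scene stay as the last step left them, time stands still between calls to the robot, and variables do not carry over. Pictures are saved under pics/ and viewed, at most 10 in all, crops included, and the job is handed in when it is done.

Besides the shell and the picture viewer there is one more tool, called after "Request:" as name(argument=value, ...) on one line, values as JSON. servo_tool: Moves the arm, as the interface text tells. Its arguments: {"type":"object","properties":{"rows":{"type":"array","items":{"type":"number"}},"newtons":{"type":"number"}},"required":["rows"]}

```bash
mkdir -p pics; python3 - <<'E'
from rig import robot
import cv2,numpy as np
np.set_printoptions(precision=4,suppress=True)
o=robot.get_obs();print(o['time'],o['position'],o['tool_rot'],o['grip_width'])
for n in("side","top"):
    p=robot.camera(n);cv2.imwrite(f"pics/{n}0.png",p["pixels"][:,:,::-1])
    print(n,p["rvec"],p["tvec"])
    for q in("shaker","lid_face","console","key_left_top","key_right_top","round_left","round_right","beaker","tube_bottle","timer","tape_roll","dish"):
        try:r=robot.place_of(p,q);print(q,[(np.round(d["at"],4),round(d["score"],2)) for d in r[:2]])
        except Exception as e:print(q,e)
print(robot.get_obs()['time'])
E
```

```text
0.0 [ 0.1629 -0.6026  0.2216] [ 0.9913  0.1315  0.0001 -0.0011] 0.08704717409918415
side [ 2.2695 -0.1596  0.0819] [-0.5271  0.1093  0.9329]
shaker [(array([0.5911, 0.1862, 0.0023]), 0.72), (array([ 0.3582, -0.118 , -0.0014]), 0.41)]
lid_face [(array([0.5239, 0.1944, 0.0616]), 0.59), (array([0.628 , 0.1827, 0.0211]), 0.17)]
console [(array([ 0.5458, -0.1606, -0.0018]), 0.74)]
key_left_top [(array([ 0.5277, -0.127 ,  0.0544]), 0.55)]
key_right_top [(array([ 0.528 , -0.1942,  0.0513]), 0.55)]
round_left it knows: beaker, console, dish, key_left_top, key_right_top, lid_face, shaker, slide_box, tape_roll, timer, tube_bottle, tweezers, wash_bottle
round_right it knows: beaker, console, dish, key_left_top, key_right_top, lid_face, shaker, slide_box, tape_roll, timer, tube_bottle, tweezers, wash_bottle
beaker [(array([ 0.6395, -0.1854,  0.0002]), 0.76), (array([ 0.7371, -0.1927,  0.0044]), 0.67)]
tube_bottle [(array([ 0.7374,  0.0458, -0.0024]), 0.89), (array([ 0.3551, -0.2083,  0.0024]), 0.66)]
timer [(array([ 0.3536, -0.2102,  0.0003]), 0.85), (array([ 0.5253, -0.1277,  0.0519]), 0.7)]
ta
[... 389 characters left out ...]
932, 0.0697]), 0.6)]
key_right_top [(array([ 0.5265, -0.1909,  0.05  ]), 0.46)]
round_left it knows: beaker, console, dish, key_left_top, key_right_top, lid_face, shaker, slide_box, tape_roll, timer, tube_bottle, tweezers, wash_bottle
round_right it knows: beaker, console, dish, key_left_top, key_right_top, lid_face, shaker, slide_box, tape_roll, timer, tube_bottle, tweezers, wash_bottle
beaker [(array([ 0.6441, -0.1888, -0.0011]), 0.75)]
tube_bottle [(array([ 0.7487,  0.0492, -0.0016]), 0.76), (array([ 0.3522, -0.2102,  0.0034]), 0.73)]
timer [(array([ 0.3509, -0.2101,  0.0017]), 0.65)]
tape_roll [(array([ 0.356 , -0.112 ,  0.0001]), 0.86)]
dish [(array([0.6258, 0.1867, 0.0237]), 0.61)]
1.1
```

View pics/top0.png

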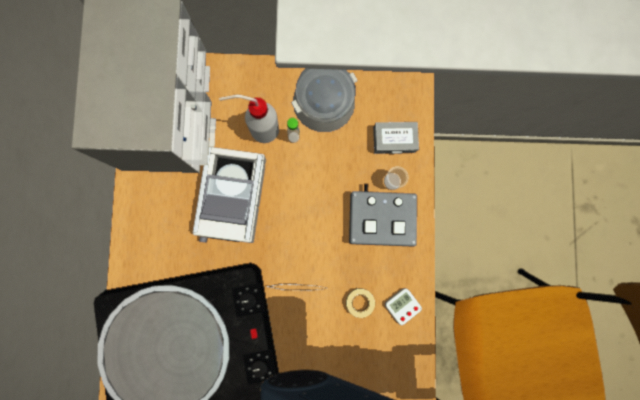

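View pics/side0.png

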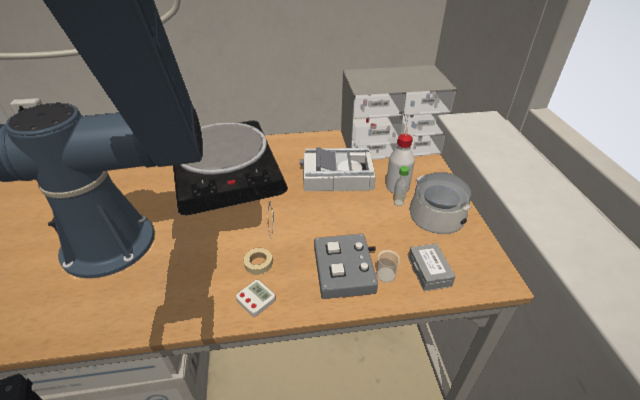

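The top view shows the shaker near (228,195) with its lid open, and the console near (383,219) with its square keys at (370,227) and (399,227). The networks' key_left/shaker hits in the top view that sit on other objects are wrong. Next I'll get the yaws and precise positions.

```bash
cat > h.py <<'E'
from rig import robot
import cv2,numpy as np
np.set_printoptions(precision=4,suppress=True)
def back(p,uv,z):
    R=cv2.Rodrigues(np.array(p["rvec"],float))[0];t=np.array(p["tvec"],float).ravel();K=np.array(p["intrinsics"])
    c=-R.T@t; uv=np.atleast_2d(uv).astype(float)
    d=(R.T@np.linalg.inv(K)@np.c_[uv,np.ones(len(uv))].T).T
    return (c+d*((z-c[2])/d[:,2])[:,None])
def rectify(p,z,x0,x1,y0,y1,s):  # metric top view: up=+x, left=+y, s px/m
    R=cv2.Rodrigues(np.array(p["rvec"],float))[0];t=np.array(p["tvec"],float).ravel();K=np.array(p["intrinsics"])
    W,H=int((y1-y0)*s),int((x1-x0)*s)
    v,u=np.mgrid[0:H,0:W]; P=np.stack([x1-v/s,y1-u/s,np.full(u.shape,z)],-1)
    q=(P@R.T+t)@K.T
    return cv2.remap(p["pixels"][:,:,::-1].copy(),(q[...,0]/q[...,2]).astype('f4'),(q[...,1]/q[...,2]).astype('f4'),cv2.INTER_CUBIC)
E
python3 - <<'E'
from h import *
p=robot.camera("top");s=robot.camera("side")
for n,c in(("top",p),("side",s)):
    for q,z in(("console",.04),("shaker",.05),("key_left_top",.052),("key_right_top",.052),("lid_face",.067)):
        for d in robot.outline_of(c,q)[:2]:
            ys,xs=np.nonzero(d["region"])
            if len(xs)<10: continue
            P=back(c,np.c_[xs,ys],z)[:,:2]
            print(n,q,round(d["score"],2),len(xs),P.mean(0),cv2.minAreaRect((P*1000).astype('f4')))
    print(robot.spot_in(c,"key_left_top")[:2],robot.spot_in(c,"key_right_top")[:2])
def grid(im,x1,y1,sc):
    im=im.copy();H,W=im.shape[:2]
    for k in range(0,H,int(.05*sc)):cv2.line(im,(0,k),(W,k),(0,255,0),1);cv2.putText(im,f"{x1-k/sc:.2f}",(0,k+10),0,.35,(0,0,255))
    for k in range(0,W,int(.05*sc)):cv2.line(im,(k,0),(k,H),(0,255,0),1);cv2.putText(im,f"{y1-k/sc:.2f}",(k,10),0,.35,(0,0,255))
    return im
a=grid(rectify(p,.063,.45,.72,.08,.28,2000),.72,.28,2000)
b=grid(rectify(p,.052,.46,.66,-.26,-.06,1950),.66,-.06,1950)
H=max(a.shape[0],b.shape[0]);f=lambda i:cv2.copyMakeBorder(i,0,H-i.shape[0],0,0,0)
cv2.imwrite("pics/rect.png",np.hstack([f(a),f(b)]))
E
```

```text
top console 0.59 3604 [ 0.55   -0.1594] ((558.705078125, -160.81057739257812), (153.85047912597656, 138.13214111328125), 88.90902709960938)
top shaker 0.96 5056 [0.5871 0.1832] ((588.564208984375, 183.6261444091797), (135.04800415039062, 211.2172088623047), 83.33980560302734)
top shaker 0.31 2178 [0.5818 0.1894] ((582.1387329101562, 189.47047424316406), (105.37577819824219, 101.6892318725586), 83.4699935913086)
top key_left_top 0.51 124 [ 0.5308 -0.1285] ((530.6737060546875, -128.80398559570312), (26.53114128112793, 22.221153259277344), 0.6616355180740356)
top lid_face 0.82 2105 [0.58   0.1878] ((580.18115234375, 186.90292358398438), (103.06095123291016, 100.03214263916016), 82.68401336669922)
[{'at': [0.5297, -0.1277, 0.0546], 'score': 0.65}, {'at': [0.5782, 0.1859, 0.0604], 'score': 0.4}] [{'at': [0.5838, -0.1918, 0.0473], 'score': 0.64}]
side console 0.66 3326 [ 0.5459 -0.1794] ((550.7996826171875, -173.32501220703125), (168.3476104736328, 132.69271850585938), 87.3840560913086)
side shaker 0.86 2901 [0.5865 0.1583] ((587.38623046875, 169.72982788085938), (212.75668334960938, 207.361328125), 82.21061706542969)
side key_left_top 0.59 130 [ 0.5278 -0.1337] ((527.9187622070312, -133.7198486328125), (26.94425392150879, 31.842405319213867), 0.7108611464500427)
side key_left_top 0.41 722 [0.5784 0.2003] ((582.1387329101562, 209.67202758789062), (118.89453887939453, 99.65193939208984), 82.98583984375)
side key_right_top 0.66 138 [ 0.5265 -0.197 ] ((526.674560546875, -197.07492065429688), (26.58565902709961, 30.27564239501953), 4.134113311767578)
side lid_face 0.96 693 [0.5739 0.1793] ((578.491943359375, 188.1939697265625), (115.88816833496094, 97.30743408203125), 82.98583984375)
[{'at': [0.5228, -0.1314, 0.055], 'score': 0.6}] []
```

View pics/rect.png

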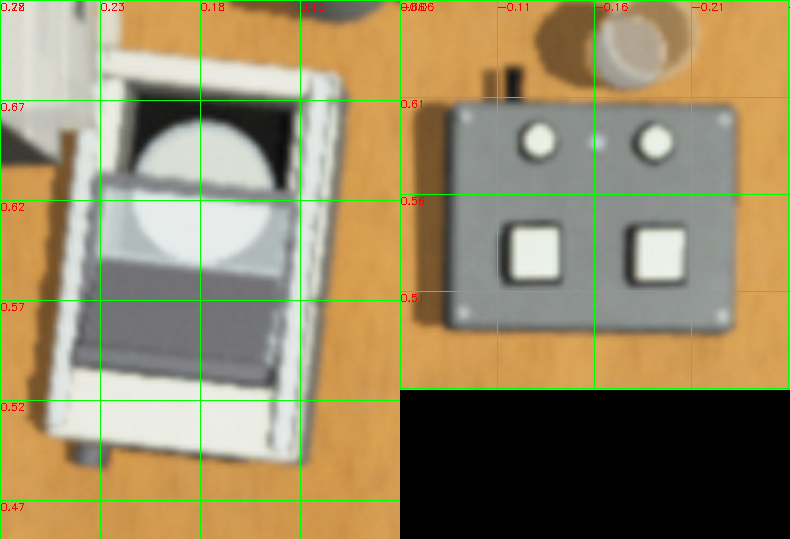

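Request:
servo_tool(rows=[1,0,0,0,5.45,1,0,0,0,5.45,1,0,0,0,5.45,1,0,0,0,5.45,1,0.02,-0.03,0,0])

```text
time: 2.32
position: [0.1832, -0.5814, 0.2228]
tool_rot: [0.998, -0.062, -0.001, 0.004]
ft_force: [0.9, -1.0, -0.2]
grip_width: 0.0614
grip_force: 0.0
```

```bash
python3 - <<'E'
from h import *
p=robot.camera("top");o=robot.get_obs();print(o['position'],o['tool_rot'],o['grip_width'])
print("cab",back(p,[(120,170),(180,170),(197,168),(213,125)],0),"hot",back(p,[(258,264),(98,295),(275,375)],.075))
R=cv2.Rodrigues(np.array(p["rvec"],float))[0];print("cam",-R.T@np.ravel(p["tvec"]))
E
```

```text
[ 0.1895 -0.5708  0.2221] [ 0.9983 -0.0588  0.0013 -0.0032] 0.05775694534426021
cab [[0.6494 0.4477 0.    ]
 [0.6535 0.3096 0.    ]
 [0.6593 0.2705 0.    ]
 [0.7636 0.2384 0.    ]] hot [[0.4424 0.1125 0.075 ]
 [0.3708 0.4422 0.075 ]
 [0.2156 0.0688 0.075 ]]
cam [0.4686 0.0173 1.0116]
```

Request:
servo_tool(rows=[1,0.022,-0.034,0,0,1,0.022,-0.034,0,0,1,0.022,-0.034,0,0,1,0.022,-0.034,0,0,1,0.022,-0.034,0,0])

```text
time: 2.78
position: [0.3163, -0.4181, 0.2227]
tool_rot: [0.998, -0.058, 0.0, -0.0]
ft_force: [-0.1, -0.4, 0.7]
grip_width: 0.024
grip_force: 0.0
```

Request:
servo_tool(rows=[1,0.022,-0.034,0,0,1,0.022,-0.034,0,0,1,0.022,-0.034,0,0,1,0.022,-0.034,0,0,1,0.022,-0.034,0,0])

```text
time: 3.2
position: [0.4454, -0.2619, 0.2228]
tool_rot: [0.998, -0.058, 0.0, 0.0]
ft_force: [0.6, -0.5, -0.1]
grip_width: 0.0008
grip_force: 0.0
```

Request:
servo_tool(rows=[1,0.022,-0.034,0,0,1,0.022,-0.034,0,0,1,0,-0.038,0,0,1,0,-0.038,0,0,1,0,-0.038,0,0])

```text
time: 3.62
position: [0.5095, -0.0861, 0.2225]
tool_rot: [0.998, -0.058, -0.0, -0.0]
ft_force: [0.4, 0.4, 0.3]
grip_width: 0.0006
grip_force: 0.0
```

Request:
servo_tool(rows=[1,-0.006,-0.038,0,0,1,-0.006,-0.038,0,0,1,-0.006,-0.038,0,0,1,0,0,0,0,1,0,0,0,0])

```text
time: 4.03
position: [0.5042, 0.0293, 0.2227]
tool_rot: [0.998, -0.056, -0.0, 0.0]
ft_force: [-0.6, 0.0, 0.1]
grip_width: 0.0003
grip_force: 0.0
```

Request:
servo_tool(rows=[1,-0.0063,-0.033,0,0,1,-0.0063,-0.033,0,0,1,-0.0063,-0.033,0,0,1,-0.0063,-0.033,0,0,1,-0.0063,-0.033,0,0])

```text
time: 4.45
position: [0.4933, 0.1946, 0.2227]
tool_rot: [0.998, -0.059, 0.0, 0.0]
ft_force: [0.2, 0.7, -0.1]
grip_width: 0.0008
grip_force: 0.0
```

Request:
servo_tool(rows=[1,0,0,0.04,0,1,0,0,0.04,0,1,0,0,0.04,0,1,0,0,0.02,0,1,0,0,0,0])

```text
time: 4.87
position: [0.4899, 0.1927, 0.0783]
tool_rot: [0.998, -0.059, -0.005, 0.001]
ft_force: [-0.4, -0.2, -0.5]
grip_width: 0.0004
grip_force: 0.0
```

```bash
python3 - <<'E'
from h import *
o=robot.get_obs();print(o['position'],o['tool_rot'],o['q'])
p=robot.camera("side");s=robot.camera("top")
for c in(p,s):
    for q in("lid_face","shaker"):print(q,[(np.round(d["at"],4),round(d["score"],2)) for d in robot.place_of(c,q)[:2]])
a=cv2.resize(p["pixels"][100:220,240:420,::-1],None,fx=3,fy=3);b=cv2.resize(s["pixels"][130:260,160:280,::-1],None,fx=2.0,fy=2.77)
b=cv2.resize(b,(240,360));cv2.imwrite("pics/lid1.png",np.hstack([a,b]))
E
```

```text
[0.4899 0.1927 0.0783] [ 0.9982 -0.0591 -0.0047  0.0012] [ 0.1625  0.6217  1.7927 -0.0005  0.737   1.852 ]
lid_face [(array([0.5274, 0.1962, 0.0656]), 0.65)]
shaker [(array([0.5926, 0.1854, 0.0015]), 0.66)]
lid_face [(array([0.5274, 0.1939, 0.0715]), 0.71)]
shaker [(array([0.596 , 0.1825, 0.004 ]), 0.92)]
```

View pics/lid1.png

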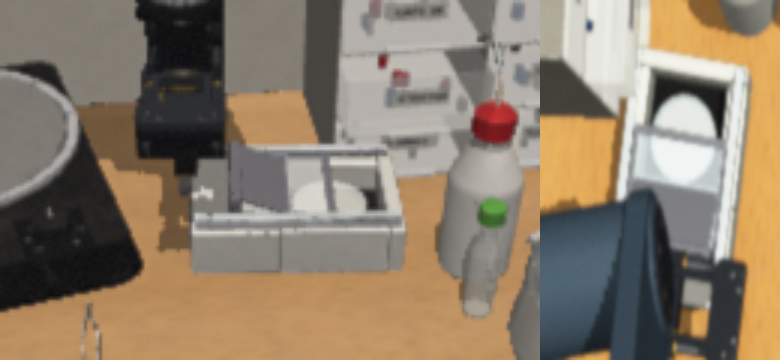

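The fingers stand low in front of the lid ridge, which is at about x 0.527. Now I'll lower and push.

Request:
servo_tool(rows=[1,0,-0.003,0.008,0,1,0,0,0.008,0,1,0.01,0,0,0,1,0.008,0,0,0,1,0.006,0,0,0])

```text
time: 5.58
position: [0.5187, 0.1949, 0.0666]
tool_rot: [0.998, -0.058, 0.001, -0.0]
ft_force: [-3.0, 1.3, -0.3]
grip_width: 0.0007
grip_force: 1.2
```

Request:
servo_tool(rows=[1,0.006,0,0,0,1,0.006,0,0,0,1,0.006,0,0,0,1,0.006,0,0,0,1,0.006,0,0,0])

```text
time: 6.0
position: [0.5468, 0.1915, 0.0665]
tool_rot: [0.998, -0.058, -0.0, -0.0]
ft_force: [-1.2, 1.8, -0.6]
grip_width: 0.0005
grip_force: 1.0
```

Request:
servo_tool(rows=[1,0.004,0,0,0,1,0.004,0,0,0,1,0.004,0,0,0,1,0.003,0,0,0,1,0.001,0,0,0])

```text
time: 6.42
position: [0.5631, 0.1894, 0.0665]
tool_rot: [0.998, -0.058, 0.0, 0.0]
ft_force: [-1.6, 1.5, -0.4]
grip_width: 0.0004
grip_force: 0.8
```

Request:
servo_tool(rows=[1,0.002,0,0,0,1,0.002,0,0,0,1,0.001,0,0,0,1,0.001,0,0,0,1,0,0,0,0])

```text
time: 6.83
position: [0.5671, 0.1889, 0.0665]
tool_rot: [0.998, -0.058, -0.002, 0.0]
ft_force: [-4.2, 2.4, 2.1]
grip_width: 0.0002
grip_force: 2.3
```

Request:
servo_tool(rows=[1,0.002,0,0,0,1,0.002,0,0,0,1,0,0,0,0])

```text
time: 7.08
position: [0.5671, 0.1888, 0.0664]
tool_rot: [0.998, -0.058, -0.006, 0.0]
ft_force: [-10.7, 2.8, 8.3]
grip_width: 0.0006
grip_force: 5.6
```

The lid is on its stop: force has risen to 10.7 N with no motion, at the expected x. I'll back off, rise and check.

Request:
servo_tool(rows=[1,-0.01,0,0,0,1,-0.02,0,0,0,1,-0.01,0,-0.03,0,1,0,0,-0.04,0,1,0,0.02,-0.03,-5.6])

```text
time: 7.5
position: [0.532, 0.1751, 0.1686]
tool_rot: [1.0, -0.007, 0.003, -0.0]
ft_force: [1.6, 1.0, -0.3]
grip_width: 0.0007
grip_force: 0.0
```

Request:
servo_tool(rows=[-0.12,0,0.036,0,0,-0.12,0,0.036,0,0,-0.12,0,0.036,0,0,-0.12,0,0.036,0,0,-0.12,0,0.036,0,0])

```text
time: 7.92
position: [0.5283, -0.0093, 0.1673]
tool_rot: [1.0, -0.009, 0.002, 0.001]
ft_force: [0.2, 0.1, -0.4]
grip_width: 0.0255
grip_force: 0.0
```

Request:
servo_tool(rows=[-0.12,0,0.03,0,0,-0.12,0,0.03,0,0,-0.12,0,0.03,0,0,-0.12,0,0.03,0,0,-0.12,0,0,0,0])

```text
time: 8.33
position: [0.5271, -0.1336, 0.1673]
tool_rot: [1.0, -0.012, 0.003, 0.003]
ft_force: [1.1, -0.8, 0.1]
grip_width: 0.0477
grip_force: 0.0
```

```bash
python3 - <<'E'
from h import *
o=robot.get_obs();print(o['position'],o['tool_rot'],o['grip_width'])
p=robot.camera("side");s=robot.camera("top")
for c in(p,s):
    for q in("lid_face","shaker","console","key_left_top","key_right_top"):print(q,[(np.round(d["at"],4),round(d["score"],2)) for d in robot.place_of(c,q)[:2]])
a=cv2.resize(p["pixels"][100:300,260:460,::-1],(400,400));b=cv2.resize(s["pixels"][130:260,160:290,::-1],(400,400))
cv2.imwrite("pics/lid2.png",np.hstack([a,b]))
E
```

```text
[ 0.5271 -0.1336  0.1673] [ 0.9999 -0.0118  0.0031  0.0031] 0.04766487809114377
lid_face []
shaker [(array([0.5927, 0.1871, 0.0034]), 0.77)]
console [(array([ 0.6412, -0.1881, -0.001 ]), 0.56)]
key_left_top [(array([ 0.5285, -0.126 ,  0.0515]), 0.53)]
key_right_top [(array([ 0.5283, -0.1921,  0.0521]), 0.54), (array([ 0.7479,  0.1313, -0.0038]), 0.24)]
lid_face [(array([0.5755, 0.1897, 0.0733]), 0.78)]
shaker []
console []
key_left_top []
key_right_top []
```

View pics/lid2.png

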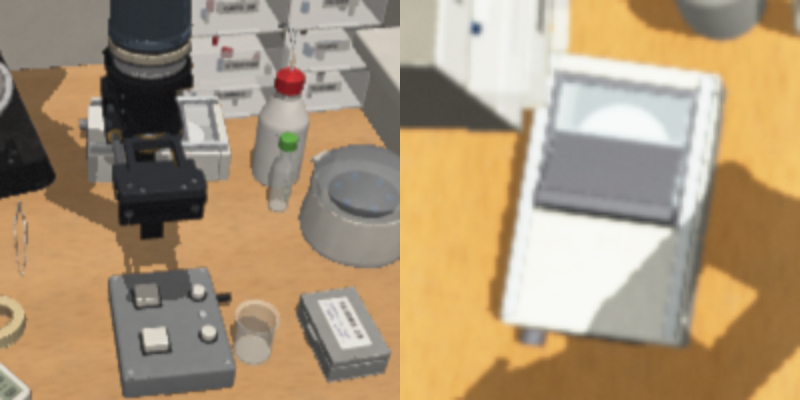

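The top crop shows the lid shut, with the ridge at x≈0.575 and the dish covered. Both square keys are visible in the side crop at (147,293) and (155,340). Now I'll line up over the keys.

Request:
servo_tool(rows=[-0.12,0.002,0.014,0,0,-0.12,0,0.012,0.02,0,-0.12,0,0,0.035,0,-0.12,0,0,0.03,0,-0.12,0,0,0.01,0])

```text
time: 9.35
position: [0.5241, -0.153, 0.0681]
tool_rot: [1.0, -0.01, -0.003, -0.001]
ft_force: [-0.8, 0.1, 0.5]
grip_width: 0.0489
grip_force: 0.0
```

Request:
servo_tool(rows=[-0.12,0,0,0,0,-0.12,0,0,0,0])

```text
time: 9.52
position: [0.5265, -0.1534, 0.0716]
tool_rot: [1.0, -0.01, -0.0, 0.0]
ft_force: [0.2, -0.2, 0.6]
grip_width: 0.0491
grip_force: 0.0
```

```bash
python3 - <<'E'
from h import *
o=robot.get_obs();print(o['position'],o['tool_rot'],o['grip_width'])
p=robot.camera("side");s=robot.camera("top")
cv2.imwrite("pics/key1.png",np.hstack([cv2.resize(p["pixels"][200:310,290:400,::-1],(400,400),interpolation=2),cv2.resize(s["pixels"][160:260,330:430,::-1],(400,400),interpolation=2)]))
E
```

```text
[ 0.5265 -0.1534  0.0716] [ 1.     -0.0096 -0.0001  0.    ] 0.0491123314880272
```

View pics/key1.png

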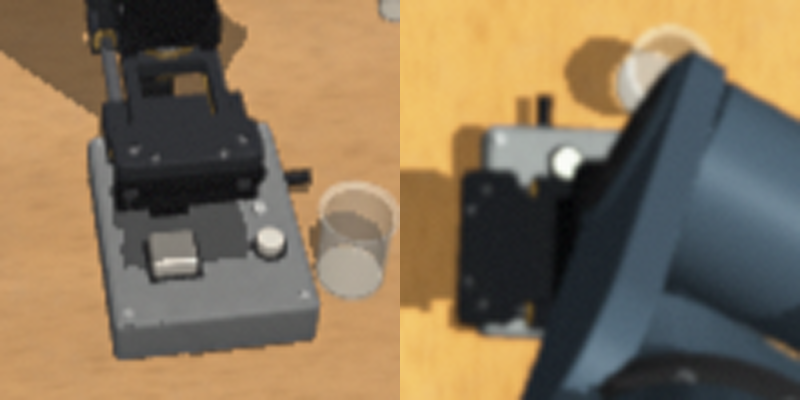

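Request:
servo_tool(rows=[-0.12,0.002,0.006,0,0,-0.12,0,0.001,0.006,0,-0.12,0,0,0.004,0,-0.12,0,0,0,0,-0.12,0,0,0,0])

```text
time: 10.03
position: [0.5278, -0.1597, 0.0613]
tool_rot: [1.0, -0.01, -0.0, -0.0]
ft_force: [-0.1, 1.0, 0.1]
grip_width: 0.0485
grip_force: 0.0
```

```bash
python3 - <<'E'
from h import *
o=robot.get_obs();print(o['position'],o['tool_rot'],o['grip_width'],o['ft_force'])
p=robot.camera("side")
im=p["pixels"][:,:,::-1].copy();im=cv2.resize(im[220:290,305:385],(800,560*800//640*4//5*1),interpolation=2)
im=cv2.resize(p["pixels"][225:285,315:375,::-1],(600,600),interpolation=2)
x,y,z=o['position']
for dy in(-.032,.032):
    q=cv2.projectPoints(np.array([[x,y+dy,z],[.529,-.1605+dy,.052]]),np.array(p["rvec"],float),np.array(p["tvec"],float),np.array(p["intrinsics"]),None)[0].reshape(-1,2)
    for (u,v),c in zip(q,((0,0,255),(0,200,0))):cv2.circle(im,(int((u-315)*10),int((v-225)*10)),6,c,-1)
cv2.imwrite("pics/key2.png",im)
E
```

```text
[ 0.5278 -0.1597  0.0613] [ 1.     -0.0095 -0.0003 -0.0002] 0.04849567002150432 [-0.0506  0.9593  0.0916]
```

View pics/key2.png

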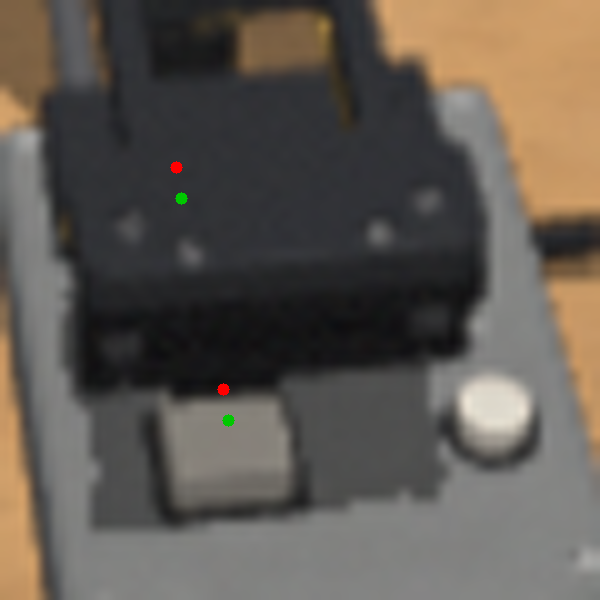

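The right fingertip (red, 223,389) sits over the key's centre (green, 228,420), as it should at 9 mm above. Pressing now.

Request:
servo_tool(rows=[-0.12,0,0,0.005,0,-0.12,0.001,0.001,0.004,0,-0.12,0,0,0.002,0,-0.12,0,0,0.002,0,-0.12,0,0,0,0])

```text
time: 10.5
position: [0.529, -0.1607, 0.0484]
tool_rot: [1.0, -0.009, -0.0, -0.0]
ft_force: [-1.0, 1.5, 4.3]
grip_width: 0.0487
grip_force: 2.4
```

Request:
servo_tool(rows=[-0.12,0,0,0.002,0,-0.12,0,0,0.002,0,-0.12,0,0,0.001,0,-0.12,0,0,0,0,-0.12,0,0,0,0])

```text
time: 10.92
position: [0.529, -0.1607, 0.0444]
tool_rot: [1.0, -0.009, 0.0, -0.0]
ft_force: [-1.3, 0.9, 8.9]
grip_width: 0.0488
grip_force: 4.0
```

Request:
servo_tool(rows=[-0.12,0,0,0.001,0,-0.12,0,0,0.001,0,-0.12,0,0,0.001,0,-0.12,0,0,0,0,-0.12,0,0,0,0])

```text
time: 11.33
position: [0.529, -0.1607, 0.0441]
tool_rot: [1.0, -0.009, 0.0, 0.0]
ft_force: [-6.1, 2.0, 26.2]
grip_width: 0.0488
grip_force: 13.5
```

Both keys are on their stops at z 0.044 with a stiff force rise. Holding for over 3 s.

Request:
servo_tool(rows=[-0.12,0,0,-0.0005,0,-0.12,0,0,0,0,-0.12,0,0,0,0,-0.12,0,0,0,0,-0.12,0,0,0,0])

```text
time: 11.75
position: [0.529, -0.1607, 0.0441]
tool_rot: [1.0, -0.009, 0.0, 0.0]
ft_force: [-4.5, 2.1, 24.1]
grip_width: 0.0487
grip_force: 11.9
```

```bash
python3 - <<'E'
from h import *
o=robot.get_obs();print(o['position'],o['tool_rot'],o['ft_force'],o['moment'])
E
```

```text
[ 0.529  -0.1607  0.0441] [ 1.     -0.0093  0.0004  0.0003] [-4.4647  2.1049 24.0723] [ 0.5582  0.9085 -0.0152]
```

Request:
servo_tool(rows=[-0.12,0,0,0,0,-0.12,0,0,0,0,-0.12,0,0,0,0,-0.12,0,0,0,0,-0.12,0,0,0,0])

```text
time: 12.17
position: [0.529, -0.1607, 0.0441]
tool_rot: [1.0, -0.009, 0.0, 0.0]
ft_force: [-4.4, 2.8, 23.7]
grip_width: 0.049
grip_force: 11.9
```

Request:
servo_tool(rows=[-0.12,0,0,0,0,-0.12,0,0,0,0,-0.12,0,0,0,0,-0.12,0,0,0,0,-0.12,0,0,0,0])

```text
time: 12.58
position: [0.5291, -0.1608, 0.0442]
tool_rot: [1.0, -0.009, 0.0, 0.0]
ft_force: [-5.0, 2.6, 23.8]
grip_width: 0.0487
grip_force: 11.9
```

Request:
servo_tool(rows=[-0.12,0,0,0,0,-0.12,0,0,0,0,-0.12,0,0,0,0,-0.12,0,0,0,0,-0.12,0,0,0,0])

```text
time: 13.0
position: [0.529, -0.1607, 0.0441]
tool_rot: [1.0, -0.009, 0.0, 0.0]
ft_force: [-5.4, 1.7, 24.6]
grip_width: 0.0486
grip_force: 11.9
```

Request:
servo_tool(rows=[-0.12,0,0,0,0,-0.12,0,0,0,0,-0.12,0,0,0,0,-0.12,0,0,0,0,-0.12,0,0,0,0])

```text
time: 13.42
position: [0.529, -0.1607, 0.0441]
tool_rot: [1.0, -0.009, 0.0, 0.0]
ft_force: [-4.4, 2.8, 24.6]
grip_width: 0.0486
grip_force: 11.9
```

Request:
servo_tool(rows=[-0.12,0,0,0,0,-0.12,0,0,0,0,-0.12,0,0,0,0,-0.12,0,0,0,0,-0.12,0,0,0,0])

```text
time: 13.83
position: [0.529, -0.1607, 0.0441]
tool_rot: [1.0, -0.009, 0.0, 0.0]
ft_force: [-4.5, 2.6, 23.7]
grip_width: 0.0488
grip_force: 11.9
```

Request:
servo_tool(rows=[-0.12,0,0,0,0,-0.12,0,0,0,0,-0.12,0,0,0,0,-0.12,0,0,0,0,-0.12,0,0,0,0])

```text
time: 14.25
position: [0.529, -0.1608, 0.0441]
tool_rot: [1.0, -0.009, 0.0, 0.0]
ft_force: [-4.1, 1.8, 24.1]
grip_width: 0.0484
grip_force: 11.9
```

Request:
servo_tool(rows=[-0.12,0,0,0,0,-0.12,0,0,0,0,-0.12,0,0,0,0,-0.12,0,0,0,0,-0.12,0,0,0,0])

```text
time: 14.67
position: [0.529, -0.1607, 0.0442]
tool_rot: [1.0, -0.009, 0.0, 0.0]
ft_force: [-5.0, 2.6, 23.5]
grip_width: 0.0483
grip_force: 11.9
```

Request:
servo_tool(rows=[-0.12,0,0,0,0,-0.12,0,0,0,0,-0.12,0,0,0,0,-0.12,0,0,0,0,-0.12,0,0,0,0])

```text
time: 15.08
position: [0.529, -0.1607, 0.0441]
tool_rot: [1.0, -0.009, 0.0, 0.0]
ft_force: [-5.2, 2.5, 24.2]
grip_width: 0.0488
grip_force: 11.9
```

Held about 4 s. Releasing straight up.

Request:
servo_tool(rows=[-0.12,0,0,-0.004,0,-0.12,0,0,-0.01,0,-0.12,0,0,-0.03,0,-0.12,0,0,-0.04,0,-0.12,0,0,-0.04,0])

```text
time: 15.5
position: [0.5281, -0.1605, 0.1655]
tool_rot: [1.0, -0.009, -0.001, -0.001]
ft_force: [1.1, -0.3, 0.8]
grip_width: 0.0489
grip_force: 0.0
```

Request:
servo_tool(rows=[-0.12,-0.01,0.038,0,0,-0.12,-0.01,0.038,0,0,-0.12,-0.01,0.038,0,0,-0.12,-0.01,0.038,0,0,-0.12,-0.01,0.038,0,0])

```text
time: 15.92
position: [0.4747, -0.3515, 0.1653]
tool_rot: [1.0, -0.009, 0.0, 0.0]
ft_force: [-0.1, -0.9, 0.4]
grip_width: 0.0489
grip_force: 0.0
```

Request:
servo_tool(rows=[-0.12,-0.01,0.03,0,0,-0.12,-0.01,0.03,0,0,-0.12,-0.01,0.02,0,0,-0.12,0,0,0,0,-0.12,0,0,0,0])

```text
time: 16.33
position: [0.4431, -0.4303, 0.1647]
tool_rot: [1.0, -0.011, -0.0, -0.0]
ft_force: [0.5, 1.2, -0.8]
grip_width: 0.0488
grip_force: 0.0
```

```bash
python3 - <<'E'
from h import *
o=robot.get_obs();print(o['position'],o['ft_force'])
p=robot.camera("side");s=robot.camera("top")
for c in(p,s):
    for q in("lid_face","console","key_left_top","key_right_top","beaker"):print(q,[(np.round(d["at"],4),round(d["score"],2)) for d in robot.place_of(c,q)[:1]])
cv2.imwrite("pics/end.png",np.hstack([cv2.resize(p["pixels"][140:310,250:420,::-1],(400,400)),cv2.resize(s["pixels"][80:280,190:430,::-1],(400,400))]))
E
```

```text
[ 0.4431 -0.4303  0.1647] [ 0.525   1.2168 -0.7856]
lid_face []
console [(array([ 0.5449, -0.1623, -0.0025]), 0.65)]
key_left_top [(array([ 0.5279, -0.1308,  0.0524]), 0.57)]
key_right_top [(array([ 0.5289, -0.1943,  0.049 ]), 0.42)]
beaker [(array([ 0.6388, -0.1855,  0.0021]), 0.75)]
lid_face []
console [(array([ 0.5451, -0.1562,  0.0005]), 0.81)]
key_left_top [(array([ 0.5486, -0.1574, -0.0002]), 0.65)]
key_right_top [(array([ 0.527 , -0.1918,  0.0513]), 0.65)]
beaker [(array([ 0.6423, -0.1877,  0.    ]), 0.74)]
```

View pics/end.png

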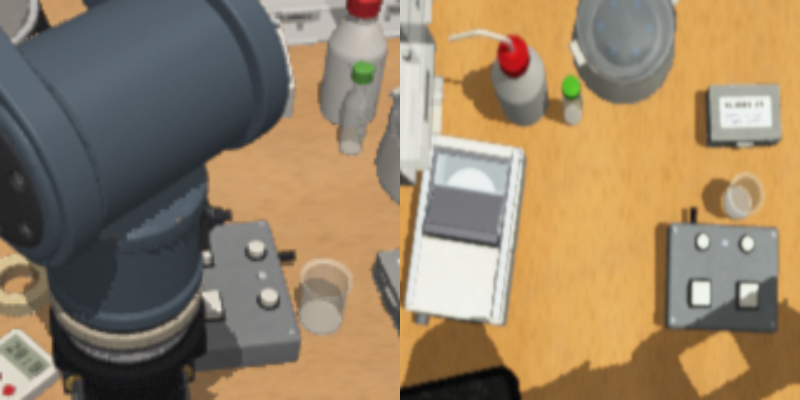

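The final picture shows the lid shut (ridge at (465,215)), both square keys up at (700,292) and (748,294), and the console and bystanders where they were. Handing in.

```bash
python3 -c "
from rig import robot
print(robot.hand_in())"
```

```text
the job is handed in; nothing more can be done
None
```

I pushed the lid shut to its stop, held both large keys fully down together for about 4 s and released them; the console and bystanders look unmoved, and the job is handed in (no verdict came back).

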